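# Bring the thimble jar to the front of the notions carousel

### The arm

A 7-joint arm with a two-finger parallel gripper is mounted at the origin on the work surface. World frame = base frame: x ahead of the robot, y to its left, z up, the work surface at z = 0. Lengths are in m, angles in rad, forces in N, time in s.
With the tool pointing down it reaches from about 0.4 to 0.875 m from the base axis. Payload 19.3 kg.
Tool frame: the origin (TCP) lies midway between the tips of the shut fingers; the grasp point (between the pads) lies 19 mm behind it (tcp_to_grasp is the z of the grasp point in the tool frame, in m); z points along the fingers, y is the line along which they close (so a half turn about z gives the same grasp; the last joint's range is limited). The gripper opens to 85 mm and grips with 20 to 120 N. Pads are 22 mm wide; open, the fingers measure 114 mm over their backs; the gripper's body (76 mm by 85 mm) begins 54 mm behind the grasp point. The pads swing forward as they close: fully open they stand 13 mm farther back than shut.
Start: joints at [-1.287, 0.521, -0.036, 1.599, 0.021, 1.021, -0.113], TCP at [0.217, 0.586, 0.231] pointing down, gripper open.
Joint ranges: [-2.91, 2.91], [-0.3, 2.13], [-1.5, 1.42], [0.17, 2.43], [-1.26, 4.41], [0.16, 1.93], [-2.52, 2.52]. Speed limits (rad/s): [1.89, 1.89, 2.39, 2.39, 3.01, 3.01, 3.01].

### API

Orientations are given as [roll, pitch, yaw] about the fixed x, y, z axes, in that order (R = Rz(yaw) Ry(pitch) Rx(roll)).
In Python, from workcell import * gives the robot as it stands.
- The arm moves only by the tool send_rows, never from a script. Its argument "increments" is a list of rows, each a list of 3 entries, a list of its own where there are three numbers: the shift along the tool's x, y, z in mm, then the turn, a rotation vector about the tool's x, y, z in degrees, then the gripper's target within -1 to 1 (fully open at 1, half-way at 0, shut at -1). In form: [[[x, y, z], [wx, wy, wz], grip], ...]. A call has 1 to 10 rows; each row is the pose to reach, as a shift and turn from the pose commanded when the call began, along the tool's axes at that moment; what a row does not reach only later rows make up. A row lasts 1/10 s, in which the tool goes at most 50 mm and 8.59 degrees, less where a joint would pass 70% of its speed; a pose out of reach is approached as far as the arm can. A call with a gripper value outside its range is refused whole. The fingers move at their own pace and stop on an object; "newtons" is the grip in N (left out, the last holds). Time passes only in rows, so rows that repeat a pose let the fingers close. It gives the time, the measured TCP pose, the force, the opening and the grip force at its end, in the units of the state.
- observe(): the state, without advancing time (a new reading comes with each control period).
- grab_frame(name): name is "scene" or "top"; returns the picture (400x640x3 uint8, blue, green, red); there is no depth.
- camera_params(name): a dict with "fovy" (degrees; the focal length in pixels is half the picture's height over the tangent of half this angle, whatever the lens; pixels are square), "cx", "cy" (the principal point, pixels), "distortion" ([k1, k2, p1, p2, k3] as OpenCV has them; the pictures are not rectified), "extrinsics" (4x4, takes a point from world to camera coordinates). Camera axes: x right, y down, z forward; pixel columns grow to the right and rows downward; lengths in m; the calibration is good to about 2 mm. A picture is of the moment at which its call begins. camera_params takes no time and is no camera call.
- job_done(): hands the job in; it is judged then, once.
The state is a dict: "clock": time; "qpos": joint angles; "qd": joint speeds; "joint_efforts": joint torques, N m; "position": TCP position; "tool_rot": TCP orientation; "force": force on the tool from outside, world axes, zero at the start; "moment": the same for the moment, N m; "grip_width": finger opening in m; "finger_force": force on a finger pad.
Only numpy, scipy, OpenCV 4.12 (cv2) and the standard library are available. Lean on these libraries where they do the work, as an engineer would, in place of code of your own. Each camera call takes 0.05 s, during which the arm holds its last target. There are 200 camera calls.

### The job

Draw the sliding steel bolt of the sewing carousel all the way out, away from the turntable, to unlock it, and leave it drawn. Then turn the turntable until the square jar with the thimble on its lid stands at the front, centred behind the steel index post, with all five jars left standing upright in the tray; finish gripping the wooden bar handle on top of the turntable, holding it still, and do not let go. Do not shift the jug, tin, spool or clothes peg around it.

Things in the scene. Friction and masses are not known exactly. Their poses are not given: they have to be found in the camera images.
- caddy: The carousel's fixed wooden foot, a disc 210 mm across, 12 mm thick. Origin: on the turntable's axis at the ledge surface; z up. Its -x axis points to the front, at the index post: a jar is at the front when its centre lies on that line, between axis and post. A tongue 50 mm wide at a bearing of +110 degrees from its x axis (counter-clockwise from above) reaches 230 mm out and carries the bolt.
- front_post (a point): Top of the steel index post that marks the front: 12 mm thick, 152 mm from the turntable axis along the caddy's -x, top 64 mm above the ledge.
- turntable: The round wooden tray, 240 mm across, rim top 36 mm above the ledge, five equal bays between low dividers; jar centres are about 78 mm from the axis. Origin: on its axis, at its underside, 14 mm above the ledge. Locked by the bolt at the start; once free it turns both ways, a full turn or more, with slight friction (0.04 N m), and stays put. Two rim lugs beside the bolt reach 136 mm from the axis.
- bolt_grip (a point): Grip point of the bolt's upright steel tab, 65 mm above the ledge, 165 mm from the turntable axis when locked. Tab: 12 mm thick across the sliding direction, 22 mm along it, from 22 to 86 mm above the ledge, between two aluminium cheeks (tops at 34 mm; a strap at 38 mm next to the tray). Its x axis points the opening way, radially away from the turntable axis; z up.
- bolt (a joint): Travel of the bolt in m: 0 is locked, 0.032 is fully drawn outwards. It moves with about 2 N of friction and stays where it is left. It clears the tray's lugs from about 0.018.
- handle (a point): Centre of the wooden bar handle on top of the turntable's central column, on the turntable axis, 157 mm above the ledge. The bar turns with the tray: 70 mm long along this point's x axis, 16 mm thick along its y axis, underside 138 mm and top 176 mm above the ledge. At the start its x axis is parallel to the caddy's x axis.
- thimble_jar: Square jar, 42 mm wide, with a 44 mm square white lid, lid top 66 mm above its underside, and a steel thimble 21 mm wide and 25 mm high fixed upright on the lid (top 91 mm up). Origin: centre of its underside, which rests on the tray 22 mm above the ledge. Loose in one of the four bays not at the front.
- jar0: Round jar, 48 mm wide, 64 mm high, white lid; loose in the front bay at the start. Origin: centre of its underside.
- jar2: Round jar like jar0, loose in another bay.
- jar3: Round jar like jar0, loose in another bay.
- jar4: Round jar like jar0, loose in another bay.
- spool: Bystander: wooden thread spool, 32 mm wide, 40 mm high, near the carousel. Origin: centre of its underside.
- clip: Bystander: wooden clothes peg lying flat, 75 x 11 x 11 mm, near the carousel. Origin: centre of its underside.
- jug: Bystander: red measuring jug, 104 mm wide, 125 mm high. Origin: centre of its underside.
- button_tin: Bystander: aluminium tin, 68 mm wide, 60 mm high. Origin: centre of its underside.
Mind the look-alikes: they are no part of the job. What is shaped like the thimble_jar but green or red is not meant.

How it is judged:
On the way, in this order (a step that is already met when the one before it is completed fails the run):
1. the bolt is drawn back while the turntable has not yet been turned (value of joint bolt above 0.024 m and angle between the x axis of handle and the x axis of caddy, either way round below 0.15 rad), for 0.2 s.
2. the thimble jar stands at the front while the fingers hold the handle (x of thimble_jar in the frame of caddy below -0.05 m and y of thimble_jar in the frame of caddy between -0.012 and 0.012 m and contact force between the fingers and turntable above 2 N and distance between the grasp point and handle below 0.035 m), for 0.2 s.
At the end, for the whole second after the job is handed in: Bolt drawn at least 24 mm; the thimble jar's centre within 12 mm of the front line, on the post's side; all five jars upright (0.15 rad) in the tray; fingers hold the wooden handle (over 2 N) and it stays still (under 0.1 rad/s) through the last second (all of step 2 and value of joint bolt above 0.024 m and x of thimble_jar in the frame of caddy above -0.105 m and angular speed of turntable below 0.1 rad/s and angle between each of thimble_jar, jar0, jar2, jar3, jar4's own z axis and vertical below 0.15 rad and horizontal distance between each of jar0, jar2, jar3, jar4 and caddy below 0.105 m and height (world z) of thimble_jar between 0.015 and 0.03 m); the arm keeps its last pose, push and grip.
It fails at once if a jar is tipped over (angle between any of thimble_jar, jar0, jar2, jar3, jar4's own z axis and vertical above 0.5 rad).
It fails at once if another thing on the ledge is pushed out of its place by more than 25 mm (distance of any of spool, clip, jug, button_tin from where it was at the start of the episode above 0.025 m).
It also fails if it takes over 67 s, if anything falls off the work surface, if the arm or the gripper's body presses on something with over 40 N, if the wrist force passes 120 N, or if a joint passes its speed limit or range.

## Working session

There is one attempt and no reset: what is moved stays moved. The work goes in short steps, Python scripts to look and compute and a tool call to move; the robot and the scene stay as the last step left them, time stands still between calls to the robot, and variables do not carry over. Pictures are saved under pics/ and viewed, at most 10 in all, crops included, and the job is handed in when it is done.

Besides the shell and the picture viewer there is one more tool, called after "Emit:" as name([rows], argument=value, ...), one row to a line, values as JSON. send_rows: Moves the arm, as the interface text tells. Its arguments: {"type":"object","properties":{"increments":{"type":"array"},"newtons":{"type":"number"}},"required":["increments"]}

```bash
mkdir -p pics; python3 - <<'E'
from workcell import *
import cv2
for n in ("scene","top"):
    cv2.imwrite(f"pics/{n}0.png",grab_frame(n)); p=camera_params(n); print(n,p)
s=observe();print(s)
E
```

```text
scene {'fovy': 54.36847626345414, 'cx': 318.5298299520943, 'cy': 196.03290712651838, 'distortion': array([-0.04948639,  0.        ,  0.        ,  0.        ,  0.        ]), 'extrinsics': array([[-0.52021198,  0.85370084, -0.02396619,  0.3386278 ],
       [ 0.50050345,  0.28200886, -0.8185153 , -0.23529569],
       [-0.69200852, -0.43779662, -0.5739846 ,  1.57472305],
       [ 0.        ,  0.        ,  0.        ,  1.        ]])}
top {'fovy': 45.31688690453491, 'cx': 322.29386760584237, 'cy': 202.1665535840642, 'distortion': array([0.02828388, 0.        , 0.        , 0.        , 0.        ]), 'extrinsics': array([[ 0.0029454 , -0.99984061, -0.01760913,  0.01146496],
       [-0.99936343, -0.00231701, -0.03560019,  0.62295635],
       [ 0.03555372,  0.01770278, -0.99921096,  1.40692262],
       [ 0.        ,  0.        ,  0.        ,  1.        ]])}
{'clock': 0.1, 'qpos': array([-1.28718386,  0.52194891, -0.03633311,  1.59989782,  0.02122739,
        1.02108431, -0.11279379]), 'qd': array([-0.00097291, -0.00138244, -0.000757  , -0.00121712, -0.00014043,
       -0.00012507,  0.00142909]), 'joint_efforts': array([ 4.01958052e-03, -9.28480482e+01,  1.98423497e+00, -3.70533478e+01,
        1.81931513e-02,  5.25596275e-03,  7.40191012e-06]), 'position': array([0.21648776, 0.58602212, 0.2308057 ]), 'tool_rot': array([-3.14064380e+00,  8.48395281e-05,  2.78779374e+00]), 'force': array([ 0.12537778, -0.37477518, -0.25123003]), 'moment': array([-0.04700101,  0.01347385,  0.03400965]), 'finger_force': 0.0, 'grip_width': 0.08558504472690066}
```

View pics/scene0.png

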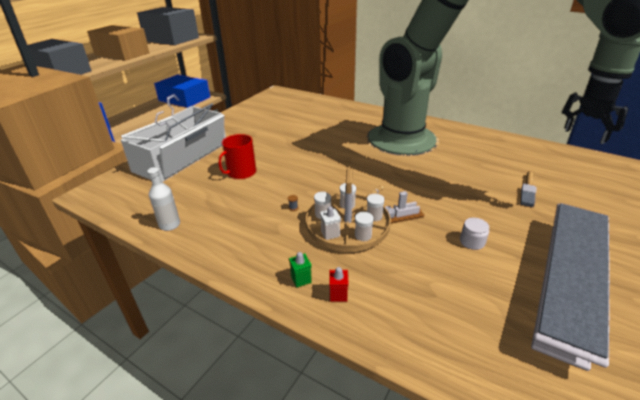

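View pics/top0.png

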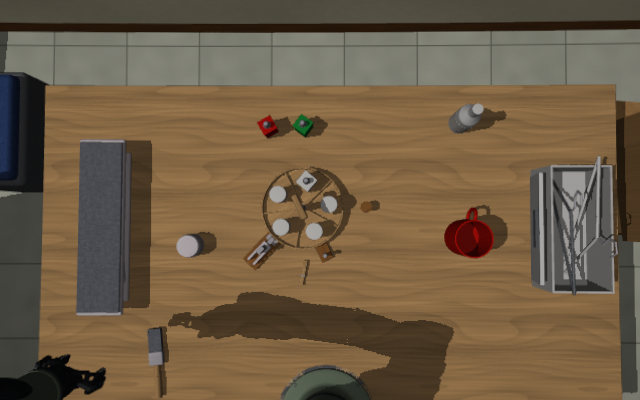

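Top view shows the carousel at about (304,207), the bolt tongue to the lower left (262,250), the thimble jar at (306,181), the front post probably at (326,255), the spool at (370,206) and the peg at (305,271). I'll enlarge it.

```bash
python3 - <<'E'
import cv2
a=cv2.imread("pics/top0.png")[155:290,230:390]; cv2.imwrite("pics/topc.png",cv2.resize(a,(800,675),interpolation=cv2.INTER_CUBIC)[:600])
a=cv2.imread("pics/scene0.png")[160:260,280:440]; cv2.imwrite("pics/scenec.png",cv2.resize(a,(800,500),interpolation=cv2.INTER_CUBIC))
E
```

```text
(no output)
```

View pics/topc.png

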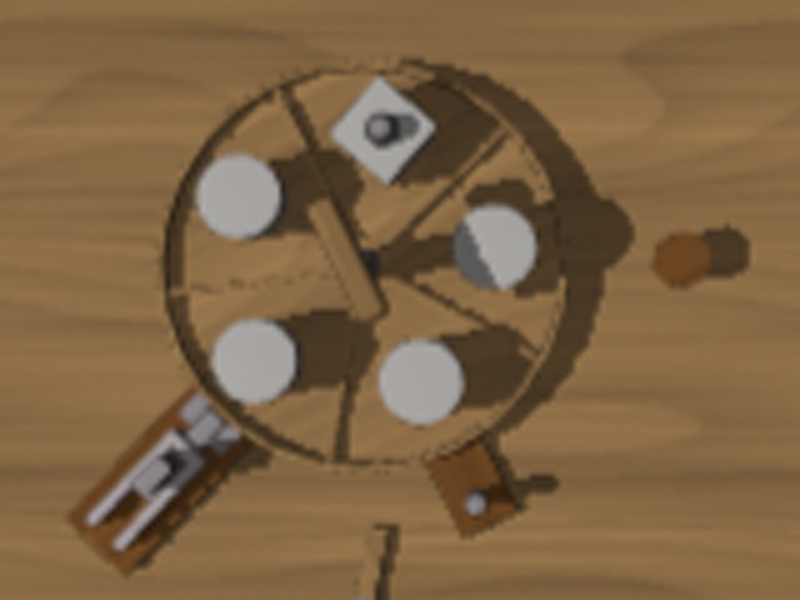

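View pics/scenec.png

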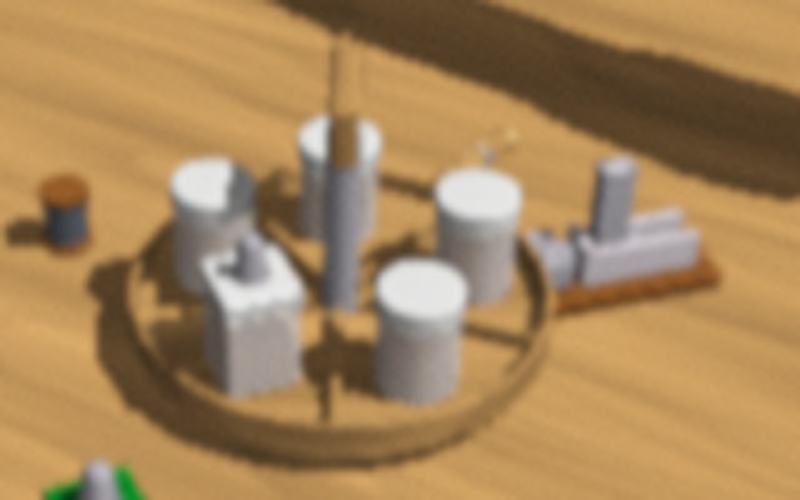

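```bash
cat >h.py <<'E'
from workcell import *
import cv2, numpy as np
def K(p):
    f=200/np.tan(np.radians(p["fovy"]/2)); return np.array([[f,0,p["cx"]],[0,f,p["cy"]],[0,0,1]])
def px2w(n,u,v,z):
    p=camera_params(n);E=p["extrinsics"];R=E[:3,:3];t=E[:3,3]
    d=cv2.undistortPoints(np.array([[[u,v]]],float),K(p),p["distortion"])[0,0]
    r=R.T@np.array([d[0],d[1],1]);c=-R.T@t
    return c+r*(z-c[2])/r[2]
def w2px(n,P):
    p=camera_params(n);E=p["extrinsics"]
    return cv2.projectPoints(np.array([P],float),cv2.Rodrigues(E[:3,:3])[0],E[:3,3],K(p),p["distortion"])[0][0,0]
E
python3 - <<'E'
from h import *
W={}
for k,(a,b,z) in dict(post=(476,503,.064),tab=(155,475,.086),handle=(347,257.5,.176),h1=(321.5,201,.176),h2=(371.5,314,.176),th=(380,128,.113),lid=(383,131,.088),rim=(366.5,262.5,.036),j0=(421,382,.086),ja=(255,361,.086),jb=(239,196,.086),jc=(495,247,.086),spool=(683,260,.04),clip=(378,530,.011)).items():
    W[k]=px2w("top",230+(a+.5)/5-.5,155+(b+.5)/5-.5,z); print(k,W[k].round(4))
jars=np.mean([W[k][:2] for k in("lid","j0","ja","jb","jc")],0);print("jars mean",jars)
c=(W["handle"][:2]+W["rim"][:2])/2
for k in W:
    d=W[k][:2]-c; print(k,np.hypot(*d).round(4),np.degrees(np.arctan2(d[1],d[0])).round(1))
for k,(a,b,z) in dict(post=(487,152,.064),tab=(617,165,.086),lid=(252,266,.088),th=(248,240,.113),j0=(340,138,.086)).items():
    print("scene",k,px2w("scene",280+(a+.5)/5-.5,160+(b+.5)/5-.5,z).round(4))
d=W["h2"]-W["h1"];print("bar ang",np.degrees(np.arctan2(d[1],d[0])),np.hypot(*d[:2]))
E
```

```text
post [0.4705 0.0046 0.064 ]
tab [0.4871 0.184  0.086 ]
handle [0.6066 0.0711 0.176 ]
h1 [0.6362 0.0846 0.176 ]
h2 [0.5771 0.0582 0.176 ]
th [0.6797 0.0574 0.113 ]
lid [0.6801 0.0571 0.088 ]
rim [0.6075 0.069  0.036 ]
j0 [0.5395 0.0353 0.086 ]
ja [0.5509 0.1284 0.086 ]
jb [0.6435 0.138  0.086 ]
jc [ 0.6152 -0.0059  0.086 ]
spool [ 0.6094 -0.1145  0.04  ]
clip [0.4504 0.063  0.011 ]
jars mean [0.60582235 0.07057933]
post 0.1515 -154.4
tab 0.1655 136.5
handle 0.0011 114.2
h1 0.0325 26.6
h2 0.0323 -158.3
th 0.0737 -9.9
lid 0.0741 -10.1
rim 0.0011 -65.8
j0 0.076 -152.8
ja 0.081 133.9
jb 0.077 61.8
jc 0.0764 -83.9
spool 0.1846 -89.3
clip 0.1568 -177.4
scene post [0.481  0.1026 0.064 ]
scene tab [0.4872 0.1847 0.086 ]
scene lid [0.6737 0.0521 0.088 ]
scene th [0.6837 0.0556 0.113 ]
scene j0 [0.54   0.0342 0.086 ]
bar ang -155.87174923333123 0.06475753976391893
```

Axis is at (0.607, 0.070), the front bears −154.5°, the bolt slides along a bearing of about 135.5°, and the thimble jar is at about −10°. All of this matches the given sizes. Next I'll work out the move above the bolt tab.

```bash
cat >>h.py <<'E'
from scipy.spatial.transform import Rotation as Ro
def plan(P,yaw):
    s=observe();R=Ro.from_euler("xyz",s["tool_rot"]);T=Ro.from_euler("xyz",[np.pi,0,np.radians(yaw)])
    print("clock",s["clock"],"pos",s["position"].round(4),"rpy",np.degrees(s["tool_rot"]).round(2),"q",s["qpos"].round(2),"F",s["force"].round(1),"w",round(s["grip_width"],4))
    print("mm",(R.inv().apply(np.array(P)-s["position"])*1000).round(1),"deg",(np.degrees((R.inv()*T).as_rotvec())).round(1))
E
python3 -c "
from h import *
plan([.487,.1845,.18],135.5)"
```

```text
clock 0.1 pos [0.2165 0.586  0.2308] rpy [-179.95    0.    159.73] q [-1.29  0.52 -0.04  1.6   0.02  1.02 -0.11] F [ 0.1 -0.4 -0.3] w 0.0856
mm [-392.9 -282.9   51.1] deg [-0.1  0.  24.2]
```

Emit:
send_rows([
  [[-31,-23,0],[0,0,2],1],
  [[-63,-45,0],[0,0,4],1],
  [[-94,-68,5],[0,0,6],1],
  [[-126,-90,10],[0,0,8],1],
  [[-157,-113,15],[0,0,10],1],
  [[-189,-136,20],[0,0,12],1],
  [[-220,-158,25],[0,0,14],1],
  [[-252,-181,30],[0,0,16],1],
  [[-283,-204,35],[0,0,18],1],
  [[-314,-226,40],[0,0,20],1],
])

```text
clock: 1.1
position: [0.4333, 0.2639, 0.191]
tool_rot: [-3.141, -0.0, 2.437]
force: [0.0, 1.2, -0.6]
grip_width: 0.0854
finger_force: 0.0
```

```bash
python3 -c "
from h import *
plan([.487,.1845,.16],135.5)"
```

```text
clock 1.1 pos [0.4333 0.2639 0.191 ] rpy [-179.98   -0.    139.64] q [-0.75  0.39  0.11  1.95 -0.06  0.8   0.26] F [ 0.   1.2 -0.6] w 0.0854
mm [-92.3 -25.8  31. ] deg [-0.  -0.   4.1]
```

Emit:
send_rows([
  [[-30,-8,10],[0,0,2],1],
  [[-60,-17,20],[0,0,4],1],
  [[-80,-23,26],[0,0,4],1],
  [[-80,-23,26],[0,0,4],1],
  [[-80,-23,26],[0,0,4],1],
])

```text
clock: 1.6
position: [0.4788, 0.1961, 0.1651]
tool_rot: [-3.141, -0.0, 2.368]
force: [-0.1, 0.2, 1.0]
grip_width: 0.0849
finger_force: 0.0
```

```bash
python3 -c "
from h import *
plan([.487,.1845,.046],135.5)"
```

```text
clock 1.6 pos [0.4788 0.1961 0.1651] rpy [-1.7997e+02 -2.0000e-02  1.3569e+02] q [-0.61  0.45  0.14  1.95 -0.09  0.75  0.38] F [-0.1  0.2  1. ] w 0.0849
mm [-14.   -2.5 119.1] deg [-0.  -0.   0.2]
```

Emit:
send_rows([
  [[-14,-2.5,20],[0,0,0],1],
  [[-14,-2.5,45],[0,0,0],1],
  [[-14,-2.5,70],[0,0,0],1],
  [[-14,-2.5,90],[0,0,0],1],
  [[-14,-2.5,105],[0,0,0],1],
  [[-14,-2.5,115],[0,0,0],1],
  [[-14,-2.5,119],[0,0,0],1],
  [[-14,-2.5,119],[0,0,0],1],
])

```text
clock: 2.4
position: [0.4871, 0.1851, 0.0463]
tool_rot: [-3.142, -0.0, 2.37]
force: [-0.0, 0.7, 0.2]
grip_width: 0.0853
finger_force: 0.0
```

Emit:
send_rows([
  [[0,0,0],[0,0,0],0],
  [[0,0,0],[0,0,0],-1],
  [[0,0,0],[0,0,0],-1],
  [[0,0,0],[0,0,0],-1],
  [[0,0,0],[0,0,0],-1],
  [[0,0,0],[0,0,0],-1],
  [[0,0,0],[0,0,0],-1],
  [[0,0,0],[0,0,0],-1],
], newtons=40)

```text
clock: 3.2
position: [0.4873, 0.1847, 0.0465]
tool_rot: [3.141, 0.0, 2.369]
force: [-1.3, 0.7, 6.0]
grip_width: 0.0115
finger_force: 41.6
```

```bash
python3 -c "
from h import *
plan([.487,.1845,.046],135.5);cv2.imwrite('pics/g.png',cv2.resize(grab_frame('scene')[140:260,320:480],(800,600)))"
```

```text
clock 3.2 pos [0.4873 0.1847 0.0465] rpy [1.7999e+02 1.0000e-02 1.3575e+02] q [-0.55  0.65  0.1   2.01 -0.12  0.49  0.44] F [-1.3  0.7  6. ] w 0.0115
mm [ 0.1 -0.4  0.5] deg [0.  0.  0.2]
```

View pics/g.png

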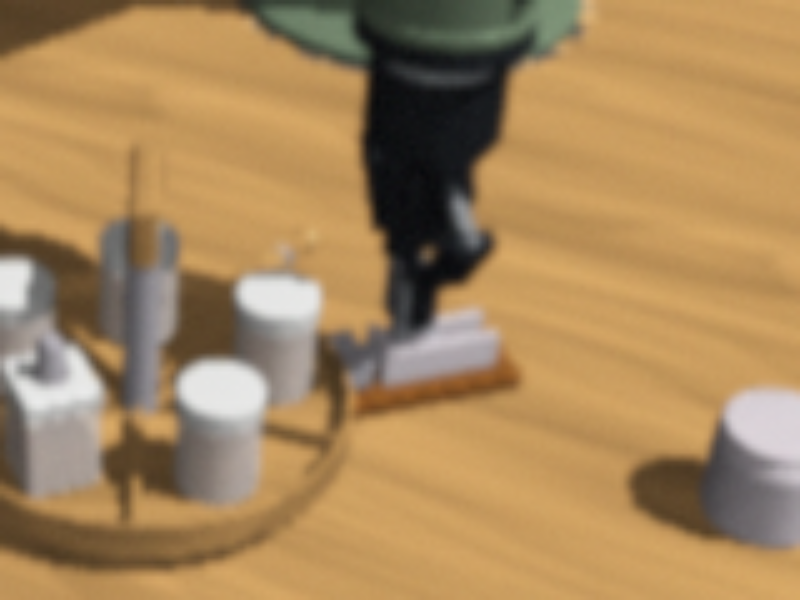

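The fingers are gripping the tab at about (410,300) in the crop: opening 11.5 mm, 41 N. Next I'll draw the bolt along tool +x.

Emit:
send_rows([
  [[4,0,0],[0,0,0],-1],
  [[8,0,0],[0,0,0],-1],
  [[12,0,0],[0,0,0],-1],
  [[16,0,0],[0,0,0],-1],
  [[20,0,0],[0,0,0],-1],
  [[24,0,0],[0,0,0],-1],
  [[28,0,0],[0,0,0],-1],
  [[31,0,0],[0,0,0],-1],
  [[33,0,0],[0,0,0],-1],
  [[33,0,0],[0,0,0],-1],
])

```text
clock: 4.25
position: [0.4641, 0.2069, 0.0465]
tool_rot: [3.141, 0.001, 2.368]
force: [2.5, -7.9, 5.9]
grip_width: 0.0114
finger_force: 41.6
```

Emit:
send_rows([
  [[0,0,0],[0,0,0],-1],
  [[0,0,0],[0,0,0],-1],
  [[0,0,0],[0,0,0],-1],
  [[0,0,0],[0,0,0],1],
  [[0,0,0],[0,0,0],1],
  [[0,0,0],[0,0,0],1],
  [[0,0,0],[0,0,0],1],
  [[0,0,0],[0,0,0],1],
])

```text
clock: 5.05
position: [0.4635, 0.2077, 0.0463]
tool_rot: [-3.141, -0.0, 2.369]
force: [0.6, -0.0, 0.3]
grip_width: 0.0824
finger_force: 0.0
```

```bash
python3 -c "
from h import *
plan([.487-.032*.713,.1845+.032*.701,.24],135.5)"
```

```text
clock 5.05 pos [0.4635 0.2077 0.0463] rpy [-1.7999e+02 -1.0000e-02  1.3573e+02] q [-0.61  0.64  0.1   2.04 -0.13  0.47  0.38] F [ 0.6 -0.   0.3] w 0.0824
mm [-1.000e+00 -1.000e-01 -1.937e+02] deg [-0.  -0.   0.2]
```

Bolt is drawn about 32 mm. Next I'll lift and go over the handle at yaw 205°, which leaves joint 7 room for the −145° turn.

Emit:
send_rows([
  [[0,0,-30],[0,0,0],1],
  [[0,0,-70],[0,0,0],1],
  [[0,0,-110],[0,0,-5],1],
  [[0,0,-150],[0,0,-11],1],
  [[0,0,-185],[0,0,-18],1],
  [[0,0,-200],[0,0,-25],1],
  [[0,0,-200],[0,0,-32],1],
  [[0,0,-200],[0,0,-39],1],
  [[0,0,-200],[0,0,-46],1],
  [[0,0,-200],[0,0,-52],1],
])

```text
clock: 6.05
position: [0.4635, 0.2076, 0.2463]
tool_rot: [-3.142, 0.0, -3.002]
force: [0.2, 0.1, 0.6]
grip_width: 0.0855
finger_force: 0.0
```

```bash
python3 -c "
from h import *
plan([.607,.070,.24],205)"
```

```text
clock 6.05 pos [0.4635 0.2076 0.2463] rpy [-180.      0.   -171.99] q [-0.51  0.32 -0.04  1.89  0.01  0.94  1.16] F [0.2 0.1 0.6] w 0.0855
mm [-122.9 -156.3    6.3] deg [ -0.   0. -17.]
```

Emit:
send_rows([
  [[-20,-25,0],[0,0,-5],1],
  [[-40,-50,0],[0,0,-9],1],
  [[-60,-76,0],[0,0,-13],1],
  [[-80,-102,0],[0,0,-16],1],
  [[-100,-127,0],[0,0,-17],1],
  [[-115,-147,0],[0,0,-17],1],
  [[-123,-156,0],[0,0,-17],1],
  [[-123,-156,0],[0,0,-17],1],
  [[-123,-156,0],[0,0,-17],1],
])

```text
clock: 6.95
position: [0.6058, 0.0707, 0.2461]
tool_rot: [3.141, -0.0, -2.709]
force: [0.4, 0.5, 0.2]
grip_width: 0.0855
finger_force: 0.0
```

```bash
python3 -c "
from h import *
plan([.607,.070,.141],205)"
```

```text
clock 6.95 pos [0.6058 0.0707 0.2461] rpy [ 1.7996e+02 -2.0000e-02 -1.5523e+02] q [-0.19  0.48 -0.03  1.62  0.02  1.04  1.77] F [0.4 0.5 0.2] w 0.0855
mm [ -0.8  -1.2 105.1] deg [ 0.  -0.  -0.2]
```

Emit:
send_rows([
  [[-1,-1,25],[0,0,0],1],
  [[-1,-1,50],[0,0,0],1],
  [[-1,-1,75],[0,0,0],1],
  [[-1,-1,95],[0,0,0],1],
  [[-1,-1,103],[0,0,0],1],
  [[-1,-1,105],[0,0,0],1],
  [[-1,-1,105],[0,0,0],1],
])

```text
clock: 7.65
position: [0.6079, 0.0698, 0.142]
tool_rot: [-3.142, 0.001, -2.709]
force: [-0.2, 0.3, 0.2]
grip_width: 0.0856
finger_force: 0.0
```

Emit:
send_rows([
  [[0,0,0],[0,0,0],0],
  [[0,0,0],[0,0,0],-0.4],
  [[0,0,0],[0,0,0],-1],
  [[0,0,0],[0,0,0],-1],
  [[0,0,0],[0,0,0],-1],
  [[0,0,0],[0,0,0],-1],
  [[0,0,0],[0,0,0],-1],
  [[0,0,0],[0,0,0],-1],
  [[0,0,0],[0,0,0],-1],
], newtons=40)

```text
clock: 8.55
position: [0.6069, 0.0721, 0.1419]
tool_rot: [3.138, 0.0, -2.708]
force: [-10.9, 13.6, 14.7]
grip_width: 0.0156
finger_force: 54.5
```

```bash
python3 - <<'E'
from h import *
plan([.607,.070,.141],205)
cv2.imwrite('pics/h.png',np.vstack([cv2.resize(grab_frame('scene')[150:260,280:440],(480,330)),cv2.resize(grab_frame('top')[170:260,240:400],(480,270))]))
E
```

```text
clock 8.55 pos [0.6069 0.0721 0.1419] rpy [ 179.82    0.   -155.15] q [-0.19  0.6  -0.04  1.72  0.03  0.82  1.77] F [-10.9  13.6  14.7] w 0.0156
mm [ 0.8 -1.9  0.9] deg [ 0.2  0.  -0.1]
```

View pics/h.png

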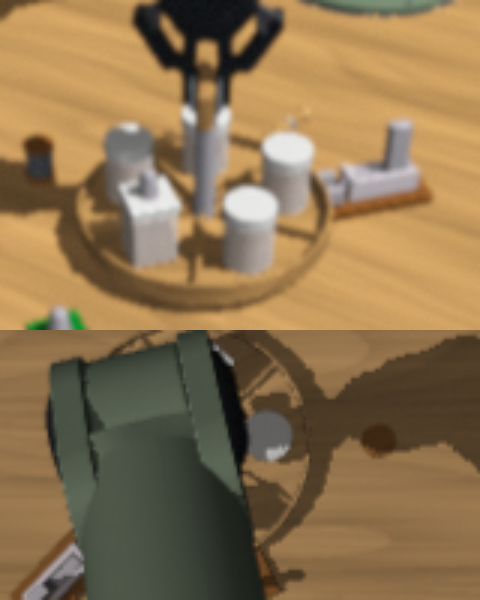

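Handle is gripped (opening 15.6 mm) and the bolt is visibly out. There's a side load of about 17 N, so I'll centre the tool on the axis first.

Emit:
send_rows([
  [[0,1.5,0],[0,0,0],-1],
  [[0,2.5,-0.5],[0,0,0],-1],
  [[0,2.5,-0.5],[0,0,0],-1],
], newtons=50)

```text
clock: 8.95
position: [0.6068, 0.0722, 0.142]
tool_rot: [3.141, 0.001, -2.709]
force: [-1.7, 5.3, 1.2]
grip_width: 0.0153
finger_force: 63.8
```

Emit:
send_rows([
  [[0,0.5,0],[0,0,1],-1],
  [[0,0.5,0],[0,0,3],-1],
  [[0,0.5,0],[0,0,6],-1],
  [[0,0.5,0],[0,0,9],-1],
  [[0,0.5,0],[0,0,13],-1],
  [[0,0.5,0],[0,0,17],-1],
  [[0,0.5,0],[0,0,21],-1],
  [[0,0.5,0],[0,0,25],-1],
  [[0,0.5,0],[0,0,29],-1],
  [[0,0.5,0],[0,0,33],-1],
])

```text
clock: 9.95
position: [0.6069, 0.0715, 0.142]
tool_rot: [-3.141, 0.001, 2.992]
force: [2.0, 1.6, 2.0]
grip_width: 0.0152
finger_force: 63.8
```

Emit:
send_rows([
  [[0,0,0],[0,0,4],-1],
  [[0,0,0],[0,0,8],-1],
  [[0,0,0],[0,0,12],-1],
  [[0,0,0],[0,0,16],-1],
  [[0,0,0],[0,0,20],-1],
  [[0,0,0],[0,0,24],-1],
  [[0,0,0],[0,0,28],-1],
  [[0,0,0],[0,0,32],-1],
  [[0,0,0],[0,0,36],-1],
  [[0,0,0],[0,0,40],-1],
])

```text
clock: 10.95
position: [0.6065, 0.0709, 0.142]
tool_rot: [-3.141, 0.001, 2.294]
force: [-2.2, -1.4, 4.5]
grip_width: 0.0156
finger_force: 64.0
```

Emit:
send_rows([
  [[0,0,0],[0,0,4],-1],
  [[0,0,0],[0,0,8],-1],
  [[0,0,0],[0,0,12],-1],
  [[0,0,0],[0,0,16],-1],
  [[0,0,0],[0,0,20],-1],
  [[0,0,0],[0,0,24],-1],
  [[0,0,0],[0,0,28],-1],
  [[0,0,0],[0,0,32],-1],
  [[0,0,0],[0,0,36],-1],
  [[0,0,0],[0,0,40],-1],
])

```text
clock: 11.95
position: [0.6058, 0.0706, 0.142]
tool_rot: [-3.14, 0.001, 1.595]
force: [-9.2, -3.4, 8.3]
grip_width: 0.0152
finger_force: 64.6
```

```bash
python3 -c "
from h import *
plan([.607,.072,.142],60.2)"
```

```text
clock 11.95 pos [0.6058 0.0706 0.142 ] rpy [-1.7991e+02  6.0000e-02  9.1400e+01] q [-0.54  0.66  0.5   1.74 -0.4   0.85  0.16] F [-9.2 -3.4  8.3] w 0.0152
mm [ 1.4  1.3 -0. ] deg [-0.1  0.1 31.2]
```

Emit:
send_rows([
  [[0,-0.7,0],[0,0,4],-1],
  [[0,-1,0],[0,0,8],-1],
  [[0,-1,0],[0,0,12],-1],
  [[0,-1,0],[0,0,16],-1],
  [[0,-1,0],[0,0,20],-1],
  [[0,-1,0],[0,0,24],-1],
  [[0,-1,0],[0,0,28],-1],
  [[0,-1,0],[0,0,30.5],-1],
  [[0,-1,0],[0,0,31.5],-1],
  [[0,-1,0],[0,0,31.5],-1],
])

```text
clock: 12.95
position: [0.6051, 0.0707, 0.1419]
tool_rot: [-3.141, 0.001, 1.048]
force: [-5.3, -3.4, 4.9]
grip_width: 0.0152
finger_force: 64.3
```

```bash
python3 - <<'E'
from h import *
plan([.607,.072,.142],60.2)
a=grab_frame('scene');cv2.imwrite('pics/s2.png',cv2.resize(a[150:250,290:420],(780,600),interpolation=cv2.INTER_CUBIC))
cv2.imwrite('pics/t2.png',cv2.resize(grab_frame('top')[155:290,230:390],(711,600),interpolation=cv2.INTER_CUBIC))
E
```

```text
clock 12.95 pos [0.6051 0.0707 0.1419] rpy [-1.7999e+02  8.0000e-02  6.0030e+01] q [-0.63  0.7   0.64  1.75 -0.53  0.88 -0.28] F [-5.3 -3.4  4.9] w 0.0152
mm [ 2.1  1.  -0.1] deg [-0.   0.1 -0.2]
```

View pics/s2.png

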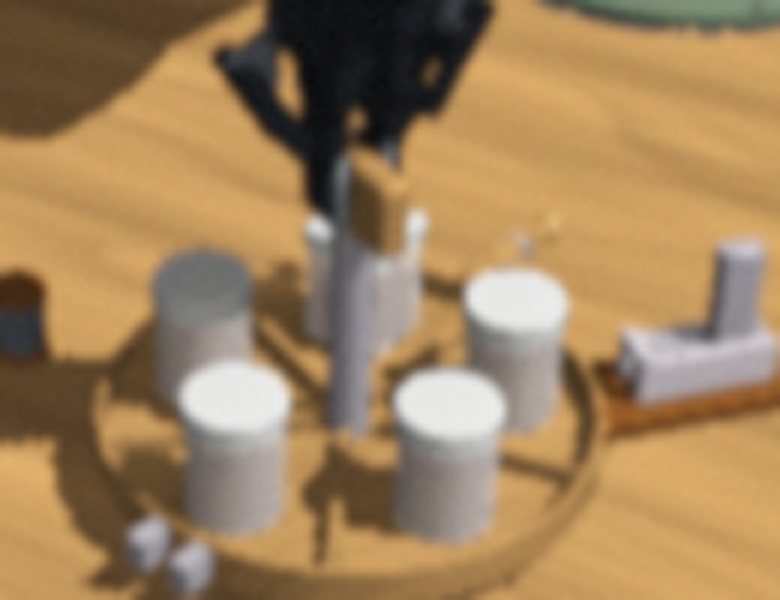

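View pics/t2.png

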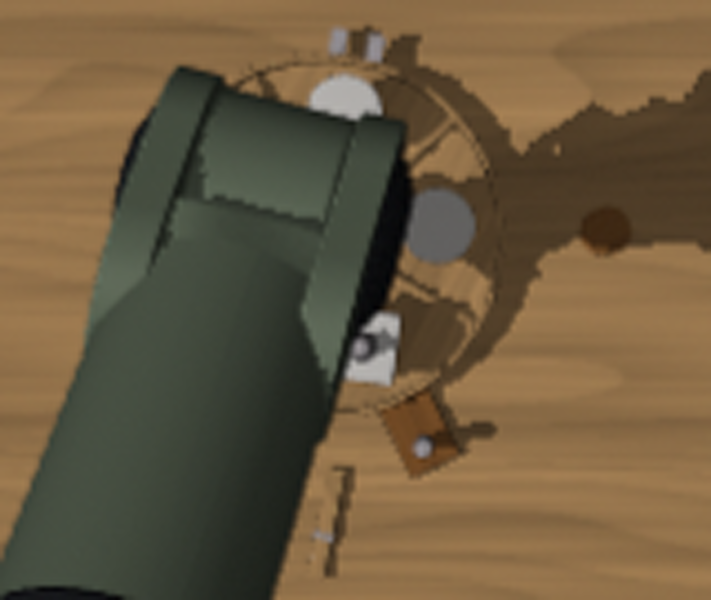

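```bash
python3 - <<'E'
from h import *
s=600/135
P=[px2w("top",230+(a+.5)/s-.5,155+(b+.5)/s-.5,z) for a,b,z in((361,347,.113),(423,447,.064),(401,313,.088),(392,384,.088))]
for c in ((.607,.070),(.606,.0715)):
    for p in P: d=p[:2]-c; print(p.round(4),np.hypot(*d).round(4),np.degrees(np.arctan2(d[1],d[0])).round(1))
    x=Ro.from_euler("z",-25.3,degrees=True).apply(P[0]-[*c,0]);print("caddy frame",x)
a,b=P[2][:2],P[3][:2];m=(a+b)/2;e=(b-a)/np.hypot(*(b-a));n=np.array([-e[1],e[0]])
print("edge",np.hypot(*(b-a)),"centres",m+.022*n,m-.022*n)
E
```

```text
[0.5355 0.0425 0.113 ] 0.0766 -158.9
[0.4705 0.0046 0.064 ] 0.1513 -154.4
[0.5562 0.0184 0.088 ] 0.0724 -134.6
[0.5117 0.0239 0.088 ] 0.1059 -154.2
caddy frame [-0.07641546  0.00567242  0.113     ]
[0.5355 0.0425 0.113 ] 0.0763 -157.6
[0.4705 0.0046 0.064 ] 0.1511 -153.7
[0.5562 0.0184 0.088 ] 0.0728 -133.2
[0.5117 0.0239 0.088 ] 0.1057 -153.2
caddy frame [-0.07615242  0.00388894  0.113     ]
edge 0.04489548557540132 centres [ 0.53123344 -0.00065469] [0.53663731 0.04301221]
```

Thimble jar sits about 4° past the front line (bearing −158.4° against −154.4°), so I'll turn it back 4°.

Emit:
send_rows([
  [[-0.5,-0.2,0],[0,0,-1],-1],
  [[-0.5,-0.2,0],[0,0,-2],-1],
  [[-0.5,-0.2,0],[0,0,-3],-1],
  [[-0.5,-0.2,0],[0,0,-4],-1],
  [[-0.5,-0.2,0],[0,0,-4],-1],
  [[-0.5,-0.2,0],[0,0,-4],-1],
  [[-0.5,-0.2,0],[0,0,-4],-1],
  [[-0.5,-0.2,0],[0,0,-4],-1],
])

```text
clock: 13.85
position: [0.6052, 0.0707, 0.142]
tool_rot: [3.141, 0.001, 1.121]
force: [-1.2, -5.5, 5.5]
grip_width: 0.015
finger_force: 64.3
```

```bash
python3 - <<'E'
from h import *
plan([.607,.072,.142],64.2)
cv2.imwrite('pics/t3.png',cv2.resize(grab_frame('top')[200:275,280:380],(800,600),interpolation=cv2.INTER_CUBIC))
E
```

```text
clock 13.85 pos [0.6052 0.0707 0.142 ] rpy [1.7997e+02 4.0000e-02 6.4220e+01] q [-0.62  0.69  0.62  1.75 -0.51  0.87 -0.22] F [-1.2 -5.5  5.5] w 0.015
mm [ 2.  1. -0.] deg [0. 0. 0.]
```

View pics/t3.png

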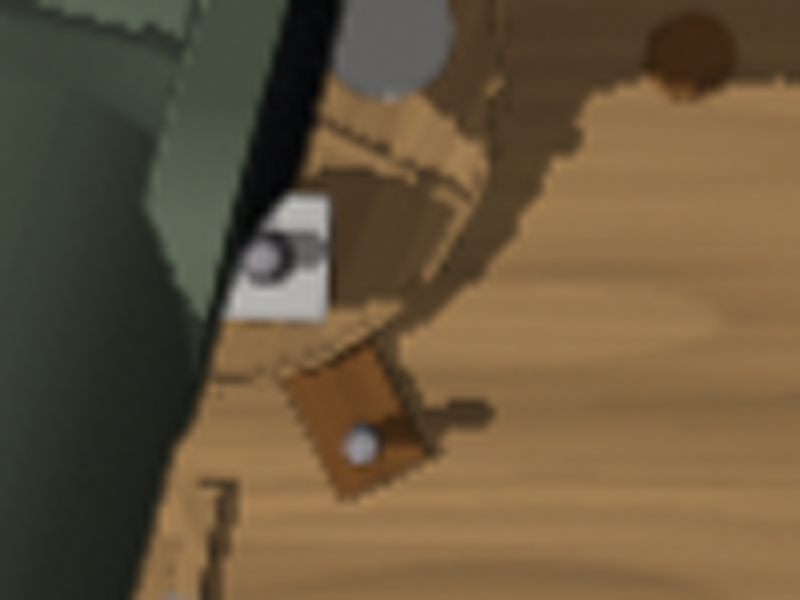

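```bash
python3 - <<'E'
from h import *
P=[px2w("top",280+(a+.5)/8-.5,200+(b+.5)/8-.5,z) for a,b,z in((265,257,.113),(361,443,.064),(329,195,.088),(327,322,.088))]
a,b=P[2][:2],P[3][:2];m=(a+b)/2;e=(b-a)/np.hypot(*(b-a));n=np.array([-e[1],e[0]])
P.append(m-.022*n);print(e)
for c in ((.607,.070),(.606,.0715)):
    f=(P[1][:2]-c);f/=np.hypot(*f)
    for p in P: d=p[:2]-c; print(p.round(4),np.degrees(np.arctan2(d[1],d[0])).round(1),"off line mm",(1000*(f[0]*d[1]-f[1]*d[0])).round(1),"along",(d@f).round(4))
E
```

```text
[-0.99991947  0.01269071]
[0.5382 0.0374 0.113 ] -154.6 off line mm -0.3 along 0.0761
[0.4712 0.0049 0.064 ] -154.4 off line mm 0.0 along 0.1505
[0.5593 0.0161 0.088 ] -131.5 off line mm 28.0 along 0.0663
[0.515  0.0166 0.088 ] -149.9 off line mm 8.4 along 0.106
[0.5374 0.0383] -155.5 off line mm -1.5 along 0.0764
[0.5382 0.0374 0.113 ] -153.3 off line mm 0.6 along 0.0758
[0.4712 0.0049 0.064 ] -153.7 off line mm 0.0 along 0.1503
[0.5593 0.0161 0.088 ] -130.1 off line mm 29.0 along 0.0664
[0.515  0.0166 0.088 ] -148.9 off line mm 8.9 along 0.1059
[0.5374 0.0383] -154.2 off line mm -0.6 along 0.0762
```

Jar is within 2 mm of the front line, so I'll hold briefly and hand in.

Emit:
send_rows([
  [[0,0,0],[0,0,0],-1],
  [[0,0,0],[0,0,0],-1],
  [[0,0,0],[0,0,0],-1],
  [[0,0,0],[0,0,0],-1],
  [[0,0,0],[0,0,0],-1],
])

```text
clock: 14.4
position: [0.6052, 0.0707, 0.142]
tool_rot: [3.141, 0.001, 1.121]
force: [-1.6, -5.9, 5.8]
grip_width: 0.0153
finger_force: 64.3
```

```bash
python3 -c "
from workcell import *
print(job_done())"
```

```text
the job is handed in; nothing more can be done
None
```

I drew the bolt about 32 mm out and turned the thimble jar to within about 2 mm of the front line; the gripper still holds the handle, and I handed the job in at about 14.4 s (no verdict came back).

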